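Clamp the welded test strap for its hardness check

ROBOT

A 6-joint arm with a two-finger parallel gripper is mounted at the origin on the work surface. World frame = base frame: x ahead of the robot, y to its left, z up, the work surface at z = 0. Lengths are in m, angles in degrees, forces in N, time in s.
With the tool pointing down it reaches from about 0.35 to 1 m from the base axis. Payload 7.1 kg.
Tool frame: the origin (TCP) lies at the very end of the fingers, on their centre line; the grasp point (between the pads) lies 19 mm behind it (robot.grip_depth is the distance from the TCP to the grasp point, in m); z points along the fingers, y is the line along which they close (so a half turn about z gives the same grasp; the last joint's range is limited). The gripper opens to 85 mm and grips with 20 to 120 N. Pads are 22 mm wide; open, the fingers measure 114 mm over their backs; the gripper's body (76 mm by 85 mm) begins 54 mm behind the grasp point. The pads swing forward as they close: fully open they stand 13 mm farther back than shut.
Start: joints at [-73.109, 24.242, 93.386, -0, 62.372, -1.089], TCP at [0.193, -0.594, 0.196] pointing down, gripper open.
Joint ranges: [-172.04, 172.04], [-51.8, 120.97], [4.93, 147.93], [-75.15, 255.16], [6.16, 154.13], [-145.62, 145.62]. Speed limits (degrees/s): [136.94, 136.94, 172.46, 180, 180, 180].

INTERFACE

Orientations are given as a 3x3 rotation matrix whose columns are the frame's x, y, z axes.
In Python, from workcell import robot gives the robot as it stands. The module is installed in compiled form; this text tells all that it offers.
- The arm moves only by the tool step_arm, never from a script. Its argument "rows" is one flat list of numbers, 5 for each row, row after row: the shift along the world's x, y, z in m, then the turn about the world's z in rad, then the finger opening in m, from 0 to 0.0854. In form: [x, y, z, turn, gripper, x, y, z, turn, gripper, ...]. A call has 1 to 10 rows; each row shifts and turns the commanded pose from where the row before left it; what a row does not reach is not made up. A row lasts 1/10 s, in which the tool goes at most 50 mm and 8.59 degrees, less where a joint would pass 70% of its speed; a pose out of reach is approached as far as the arm can. A call is refused whole if a number of a shift passes 0.05 or a number of a turn 0.15, either way. A call with a gripper value outside its range is refused whole. The fingers move at their own pace and stop on an object; "grip_force" is the grip in N (left out, the last holds). Time passes only in rows, so rows that do not move let the fingers close. It gives the time, the measured TCP pose, the force, the opening and the grip force at its end, in the units of the state.
- robot.observe(): the state, without advancing time (a new reading comes with each control period).
- robot.grab_frame(name): name is "scene" or "top"; returns a dict with "pixels" (480x640x3 uint8, blue, green, red), "fov_y" (degrees; the focal length in pixels is half the picture's height over the tangent of half this angle, whatever the lens; pixels are square), "cx", "cy" (the principal point, pixels), "view" (4x4, takes a point from world to camera coordinates). Camera axes: x right, y down, z forward; pixel columns grow to the right and rows downward; lengths in m; the calibration is good to about 2 mm. A picture is of the moment at which its call begins. There is no depth.
- robot.sign_off(): hands the job in; it is judged then, once.
The state is a dict: "time": time; "joint_pos": joint angles; "joint_vel": joint speeds; "joint_efforts": joint torques, N m; "tool_pos": TCP position; "ee_rot": TCP orientation; "force": force on the tool from outside, world axes, zero at the start; "wrist_torque": the same for the moment, N m; "finger_gap": finger opening in m; "finger_force": force on a finger pad.
Only numpy, scipy, OpenCV 4.12 (cv2) and the standard library are available. Lean on these libraries where they do the work, as an engineer would, in place of code of your own. Each camera call takes 0.05 s, during which the arm holds its last target. There are 200 camera calls.

TASK

Push the welded steel test strap along the bed of the blue bench screw clamp until its end sits fully home against the stop, then wind the clamp's T-bar clockwise until the screw's end button comes down on the strap, and snug it by feel: firmly nipped so that the strap cannot shift, but never overtightened. Take your hand away and leave the other things on the desk undisturbed.

Things in the scene. Friction and masses are not known exactly. Their poses are not given: they have to be found in the camera images.
- clamp: Blue cast bench screw clamp, bolted down: an upright C on a long bed. Origin on the screw's axis at desk height, z up, x along the bed from its open end towards the column. Bed 86 mm wide, top 30 mm above the desk, from x = -125 mm to the stop. Two guide strips, 6 mm high, 43 mm apart, keep the strap straight. The upper arm (x -10 to 95 mm, 40 mm wide) and 48 mm boss reach up to 156 mm.
- stop (a point): The stop: centre of the column's machined face where the strap's inner end must sit, at x = +45 mm of the clamp, 36 mm above the desk.
- strap: Loose steel test strap 200 x 40 x 12 mm (0.5 to 1 kg), weld bead (2 mm high) across the middle of its top. It lies on the bed between the guide strips, under the raised end button of the screw, 15 to 45 mm short of the stop; even when home it sticks out 30 mm beyond the bed's open end. Origin at the centre of its underside, x along its length towards the stop.
- strap_tip (a point): Centre of the strap's inner end face, the end that must meet the stop.
- strap_tail (a point): Centre of the strap's outer end face, 36 mm above the desk, overhanging the bed's open end; push here, towards the stop. The strap slides with 3 to 7 N.
- tbar: T-bar, screw and end button, one turning part. Origin at the bar's middle on the screw's axis, 208 to 227 mm above the desk at the start. The bar is a level steel rod, 12 mm thick, through a round head (30 mm diameter, 16 mm below to 14 mm above the bar's axis). Bare rod to push on: 15 to 70 mm from the axis. Clockwise from above tightens: it sinks 16 mm a turn; 0.5 to 1.6 turns are left.
- bar_red_end (a point): Centre of the red ball (20 mm diameter) at one end of the T-bar, 80 mm from the axis; a black ball at the other end. Gives the bar's direction. The screw is stiff: running free, the bar takes about 0.35 N m (7 N pushed 50 mm from the axis), and it stays where it is left.
- button (a point): Centre of the lower face of the round end button (28 mm diameter), which turns with the screw and presses on the strap. The nut has up to 3 mm of unseen axial play: after the first light touch it must still be taken up before the screw bites; then the torque climbs by some 0.7 N m per radian. Snug: 0.7 to 0.85 N m on the bar (14 to 17 N at 50 mm), felt while it moves. Above 1 N m is overtightened.
- gel_bottle: Blue closed bottle of contact gel, 54 mm diameter, 150 mm high; origin at the centre of its foot. Leave alone.
- step_block: Brass step block 100 x 30 mm, steps of 6 to 30 mm height; origin at the centre of its underside. Leave alone.
- loupe: Silvery loupe, 44 mm diameter, 42 mm high; origin at the centre of its foot. Leave alone.
There are look-alikes about, which are no part of the job. Several things have the shape of the strap; the one meant has the colours described above.

How it is judged:
By the outcome, as a careful person would: the job done as asked, in the order asked, and still so for the second after the job is handed in, with the robot touching nothing.
It also fails if it takes over 64 s, if anything falls off the work surface, if the arm or the gripper's body presses on something with over 40 N, if the wrist force passes 120 N, or if a joint passes its speed limit or range.

## Working session

There is one attempt and no reset: what is moved stays moved. The work goes in short steps, Python scripts to look and compute and a tool call to move; the robot and the scene stay as the last step left them, time stands still between calls to the robot, and variables do not carry over. Pictures are saved under pics/ and viewed, at most 10 in all, crops included, and the job is handed in when it is done.

Besides the shell and the picture viewer there is one more tool, called after "Request:" as name(argument=value, ...), one argument or row to a line, values as JSON. step_arm: Moves the arm, as the interface text tells. Its arguments: {"type":"object","properties":{"rows":{"type":"array"},"grip_force":{"type":"number"}},"required":["rows"]}

```bash
mkdir -p pics; cat > h.py <<'E'
import numpy as np, cv2
from workcell import robot
def grab(n):
    f=robot.grab_frame(n); f['f']=240/np.tan(np.radians(f['fov_y']/2)); f['view']=np.array(f['view']); f['pixels']=np.ascontiguousarray(f['pixels']); return f
def ray(f,u,v):
    R=f['view'][:3,:3]; t=f['view'][:3,3]
    d=R.T@np.array([(u-f['cx'])/f['f'],(v-f['cy'])/f['f'],1]); return -R.T@t,d
def onz(f,u,v,z):
    c,d=ray(f,u,v); return c+d*(z-c[2])/d[2]
def proj(f,p):
    q=f['view'][:3,:3]@np.array(p)+f['view'][:3,3]; return q[0]/q[2]*f['f']+f['cx'],q[1]/q[2]*f['f']+f['cy']
def tri(a,pa,b,pb):
    A=[];B=[]
    for f,p in((a,pa),(b,pb)):
        c,d=ray(f,*p); d=d/np.linalg.norm(d); M=np.eye(3)-np.outer(d,d); A.append(M);B.append(M@c)
    return np.linalg.solve(sum(A),sum(B))
E
python3 - <<'E'
from h import *
for n in('scene','top'):
    f=grab(n); cv2.imwrite(f'pics/{n}0.png',f['pixels']); print(n,f['fov_y'],f['cx'],f['cy'],-f['view'][:3,:3].T@f['view'][:3,3],f['view'][2,:3])
E
```

```text
scene 51.45860891733992 315.82128111263535 240.20607197545954 [1.22621275 0.51751923 0.80244611] [-0.60902918 -0.5073627  -0.60964461]
top 49.66274669058247 316.14128102670924 233.27679190378913 [ 0.34390696 -0.02491011  1.3992471 ] [ 0.19221355  0.00425381 -0.9813439 ]
```

View pics/scene0.png

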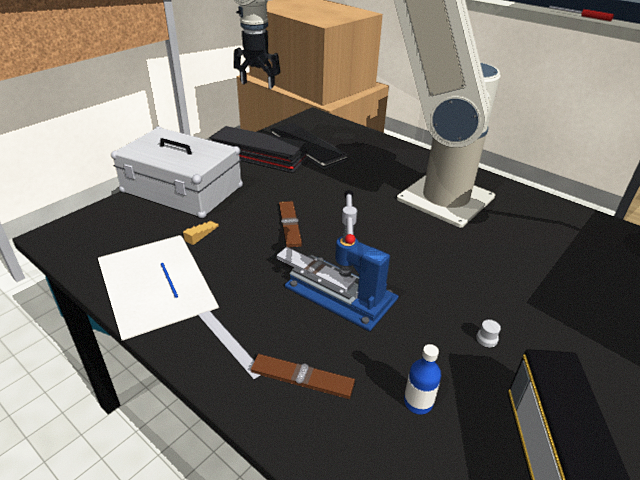

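View pics/top0.png

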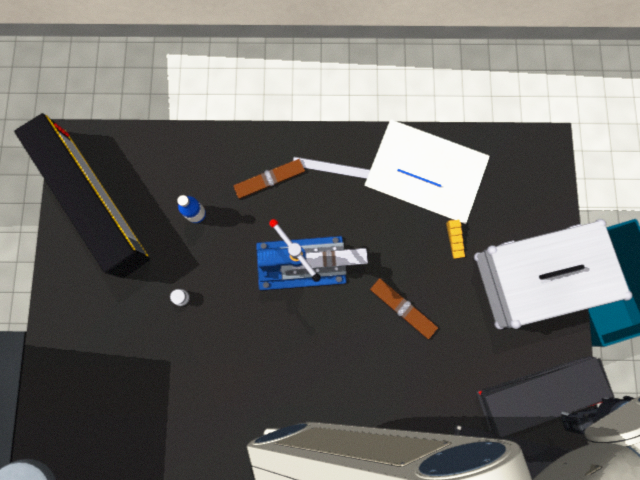

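The screw clamp's strap (grey steel, top ~(350,257), scene ~(315,268)) is in the clamp. The look-alikes are two rust-brown straps at top (270,178) and (404,308), and a white strip at (335,168). The steel one is the one meant. In the top view the red ball is at (273,223), the black ball at (316,277) and the head at (295,250).

```bash
python3 - <<'E'
from h import *
a=grab('top');b=grab('scene')
A=cv2.resize(a['pixels'][205:305,245:378],(798,600),interpolation=cv2.INTER_CUBIC)[:, :]
B=cv2.resize(b['pixels'][180:330,265:405],(560,600),interpolation=cv2.INTER_CUBIC)
im=np.hstack([cv2.resize(A,(440,330)),cv2.resize(B,(336,360))[:330]])
cv2.imwrite('pics/crop.png',im)
def blob(f,m,box):
    x0,y0,x1,y1=box; k=np.zeros(m.shape,np.uint8); k[y0:y1,x0:x1]=m[y0:y1,x0:x1]
    n,l,s,c=cv2.connectedComponentsWithStats(k); i=1+np.argmax(s[1:,4]); return c[i],s[i]
def red(f):
    p=f['pixels'].astype(int); return ((p[...,2]>120)&(p[...,1]<70)&(p[...,0]<70)).astype(np.uint8)
def blue(f):
    p=f['pixels'].astype(int); return ((p[...,0]>70)&(p[...,0]>1.6*p[...,2])&(p[...,0]>1.3*p[...,1])).astype(np.uint8)
ra,_=blob(a,red(a),(255,210,290,240)); rb,_=blob(b,red(b),(335,225,365,250))
print('red',ra,rb,tri(a,ra,b,rb))
k=blue(a); k[:228]=0;k[300:]=0;k[:,:245]=0;k[:,360:]=0
pts=cv2.findNonZero(k); r=cv2.minAreaRect(pts); print(r); 
for q in cv2.boxPoints(r): print(q,onz(a,*q,0.01).round(4))
p=a['pixels'][225:300,340:375].astype(int)
m=np.zeros((480,640),np.uint8); m[225:300,348:375]=(p.min(2)>110)[:,8:]
r=cv2.minAreaRect(cv2.findNonZero(m)); print('tail',r)
for q in cv2.boxPoints(r): print(q,onz(a,*q,0.042).round(4))
E
```

```text
red [272.7 222.4] [350.01470588 238.33823529] [0.59924282 0.08091344 0.22365974]
((300.018310546875, 262.478515625), (48.32561111450195, 87.67987823486328), 85.42607879638672)
[254.39113 241.8887 ] [0.5908 0.149  0.01  ]
[341.79175 234.89664] [ 0.6121 -0.0889  0.01  ]
[345.6455  283.06833] [ 0.4807 -0.0991  0.01  ]
[258.24487 290.0604 ] [0.4601 0.1345 0.01  ]
tail ((357.0323486328125, 255.9205780029297), (15.492693901062012, 19.250822067260742), 85.60128784179688)
[346.8412  248.93529] [ 0.5681 -0.1008  0.042 ]
[366.03528 247.45882] [ 0.5725 -0.1517  0.042 ]
[367.2235  262.90588] [ 0.5312 -0.1544  0.042 ]
[348.02942 264.38232] [ 0.5269 -0.1038  0.042 ]
```

View pics/crop.png

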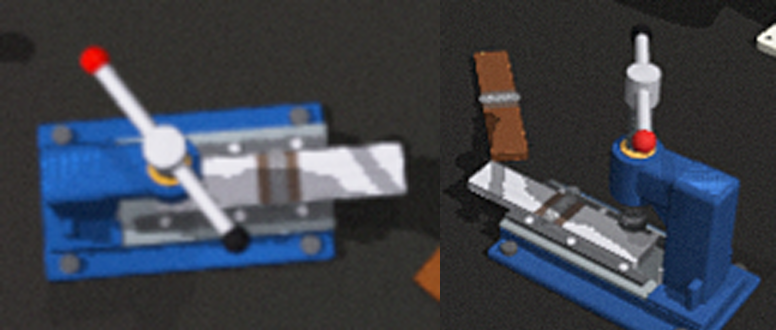

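The crop confirms the choice: grey steel with a weld bead, lying between the guide strips under the button. The tail is at top ~(366,255).

```bash
python3 - <<'E'
from h import *
a=grab('top');b=grab('scene')
p=a['pixels'][268:284,308:324].astype(int); m=(p.max(2)<45).astype(np.uint8)
n,l,s,c=cv2.connectedComponentsWithStats(m); print(s,c+[308,268])
p=b['pixels'][185:205,340:358].astype(int); m=(p.max(2)<60).astype(np.uint8)
print('\n'.join(''.join('#' if x else '.' for x in r) for r in (p.max(2)<60)))
red=np.array([.5992,.0809])
for q in((315.5,277),(294.5,250.5)):
    print(q,onz(a,*q,.2237),onz(a,*q,.238))
k=onz(a,315.5,277,.2237)[:2]; print('axis',(red+k)/2,'len',np.linalg.norm(red-k))
o=robot.observe(); print(o['tool_pos'],o['ee_rot'],o['force'],o['finger_gap'])
E
```

```text
[[  0   0  16  16 219]
 [  5   6   7   7  37]] [[315.37899543 275.23287671]
 [316.21621622 277.08108108]]
##################
##################
##################
##################
##################
##################
##################
##################
##################
#######....#######
#######.....######
######......######
######......######
######......######
######......######
######.......#####
######.......#####
######.......#####
######.......#####
######.......#####
(315.5, 277) [ 0.47292001 -0.01922047  0.2237    ] [ 0.47135062 -0.01928969  0.238     ]
(294.5, 250.5) [0.53348548 0.02950576 0.2237    ] [0.53117934 0.02884381 0.238     ]
axis [0.53606    0.03083976] len 0.16115441612280892
[ 0.19285647 -0.59426844  0.19524471] [[ 9.51199709e-01  3.08575914e-01 -1.38690543e-04]
 [ 3.08575943e-01 -9.51199553e-01  5.45905781e-04]
 [ 3.65309925e-05 -5.62061985e-04 -9.99999841e-01]] [-0.26818729  0.63205635  0.35489912] 0.08496876901648064
```

Request:
step_arm(
  rows=[0.0328,0.035,0,-0.023,0,0.0328,0.035,0,-0.023,0,0.0328,0.035,0,-0.023,0,0.0328,0.035,0,-0.023,0,0.0328,0.035,0,-0.023,0,0.0328,0.035,0,-0.023,0,0.0328,0.035,0,-0.023,0,0.0328,0.035,0,-0.023,0,0.0328,0.035,0,-0.023,0,0.0328,0.035,0,-0.023,0],
)

```text
time: 1.3
tool_pos: [0.5221, -0.2428, 0.1957]
ee_rot: [[0.997, 0.083, 0.0], [0.083, -0.997, -0.0], [0.0, 0.0, -1.0]]
force: [0.2, -0.8, 0.2]
finger_gap: -0.0001
finger_force: 0.0
```

Request:
step_arm(
  rows=[0.034,0.037,0,0,0,0,0,-0.048,0,0,0,0,-0.048,0,0,0,0,-0.048,0,0,0,0,-0.024,0,0,0,0,0,0,0],
)

```text
time: 1.9
tool_pos: [0.5518, -0.2064, 0.0238]
ee_rot: [[0.996, 0.084, -0.007], [0.084, -0.996, 0.003], [-0.007, -0.003, -1.0]]
force: [-0.1, -0.6, 0.3]
finger_gap: 0.0001
finger_force: 0.0
```

```bash
python3 - <<'E'
from h import *
o=robot.observe(); print(o['tool_pos'],o['force'])
a=grab('top');b=grab('scene')
A=cv2.resize(a['pixels'][215:300,250:390],(560,340),interpolation=cv2.INTER_CUBIC)
B=cv2.resize(b['pixels'][200:320,240:360],(240,240),interpolation=cv2.INTER_CUBIC)
c=np.zeros((340,800,3),np.uint8); c[:,:560]=A; c[:240,560:]=B; cv2.imwrite('pics/p1.png',c)
E
```

```text
[ 0.55180631 -0.20635578  0.02375327] [-0.13912313 -0.55453766  0.31881096]
```

View pics/p1.png

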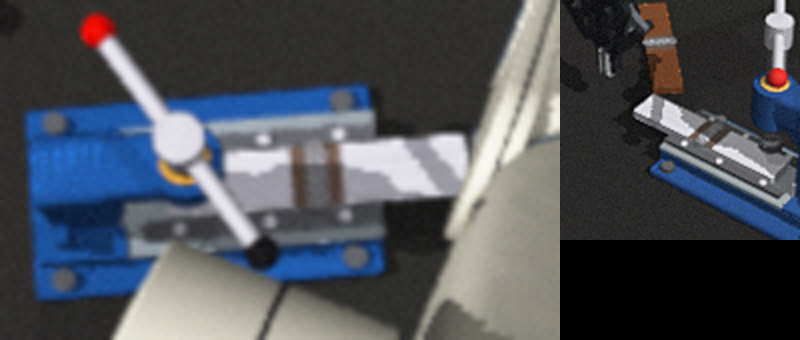

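The fingers stand ~40 mm off the tail, in line with the strap (tail at crop (465,165)). Now the push.

Request:
step_arm(
  rows=[0.002,0.01,0.002,0,0,-0.001,0.01,0,0,0,-0.0005,0.005,0,0,0,-0.0004,0.005,0,0,0,-0.0004,0.005,0,0,0,-0.0004,0.005,0,0,0],
)

```text
time: 2.6
tool_pos: [0.5541, -0.1672, 0.0297]
ee_rot: [[0.996, 0.084, 0.0], [0.084, -0.996, -0.0], [0.0, 0.0, -1.0]]
force: [0.2, -0.3, -0.3]
finger_gap: 0.0001
finger_force: 0.0
```

Request:
step_arm(
  rows=[-0.0004,0.005,0,0,0,-0.0004,0.005,0,0,0,-0.0004,0.005,0,0,0],
)

```text
time: 2.9
tool_pos: [0.5528, -0.1523, 0.0294]
ee_rot: [[0.996, 0.084, -0.0], [0.084, -0.996, 0.0], [-0.0, -0.0, -1.0]]
force: [-0.9, -1.0, -0.0]
finger_gap: -0.0
finger_force: 0.0
```

Request:
step_arm(
  rows=[-0.0004,0.005,0,0,0,-0.0004,0.005,0,0,0],
)

```text
time: 3.1
tool_pos: [0.552, -0.1422, 0.0295]
ee_rot: [[0.996, 0.084, -0.0], [0.084, -0.996, 0.0], [-0.0, -0.0, -1.0]]
force: [0.7, 0.8, 0.1]
finger_gap: 0.0002
finger_force: 0.0
```

Request:
step_arm(
  rows=[-0.0003,0.004,0,0,0,-0.0003,0.004,0,0,0],
)

```text
time: 3.3
tool_pos: [0.5514, -0.1343, 0.0295]
ee_rot: [[0.996, 0.084, -0.0], [0.084, -0.996, 0.0], [-0.0, -0.0, -1.0]]
force: [-0.5, 0.2, -0.2]
finger_gap: 0.0003
finger_force: 0.0
```

```bash
python3 - <<'E'
from h import *
o=robot.observe(); print(o['tool_pos'],o['force'],o['wrist_torque'])
a=grab('top');b=grab('scene')
A=cv2.resize(a['pixels'][215:300,250:350],(400,340),interpolation=cv2.INTER_CUBIC)
B=cv2.resize(b['pixels'][200:320,240:360],(400,400),interpolation=cv2.INTER_CUBIC)
c=np.zeros((400,800,3),np.uint8); c[:340,:400]=A; c[:,400:]=B; cv2.imwrite('pics/p2.png',c)
E
```

```text
[ 0.5514468  -0.13430261  0.02950147] [-0.52366205  0.21747959 -0.21105025] [ 0.04440424  0.02372687 -0.03795583]
```

View pics/p2.png

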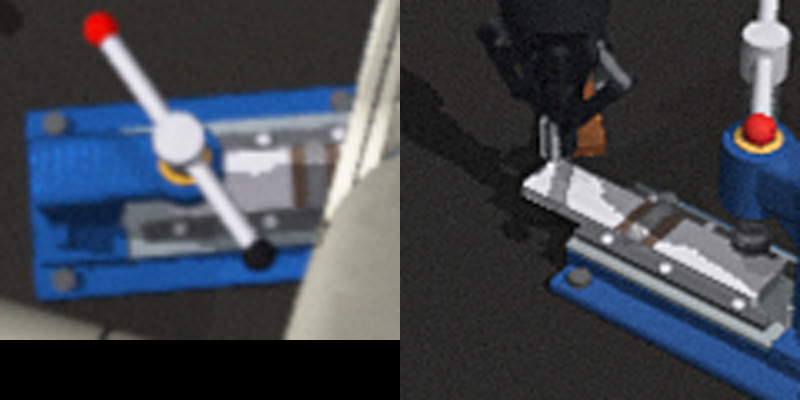

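```bash
python3 - <<'E'
from h import *
b=grab('scene')
for u,v in((277.5,254.5),(286.8,248.3)): print(onz(b,u,v,.042))
t=robot.observe()['tool_pos']; print(proj(b,t),proj(b,t+np.array([0,0,.05])),proj(b,[.552,-.153,.036]),proj(b,[.536,.031,.2237]),proj(b,[.5992,.0809,.2237]))
E
```

```text
[ 0.57140658 -0.1469042   0.042     ]
[ 0.53894837 -0.1467881   0.042     ]
(np.float64(287.0428599509881), np.float64(256.80649313573514)) (np.float64(286.7336835611999), np.float64(240.54691203066)) (np.float64(281.31809196667604), np.float64(251.6204005083337)) (np.float64(349.68835182949294), np.float64(214.52140677527802)) (np.float64(350.1857080401097), np.float64(238.330000950994))
```

```bash
python3 - <<'E'
from h import *
b=grab('scene')
im=cv2.resize(b['pixels'][215:275,260:340],(800,600),interpolation=cv2.INTER_NEAREST)
t=robot.observe()['tool_pos']
u,v=proj(b,t); cv2.circle(im,(int((u-260)*10),int((v-215)*10)),4,(0,255,0),-1)
cv2.imwrite('pics/p3.png',im)
E
```

```text
(no output)
```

View pics/p3.png

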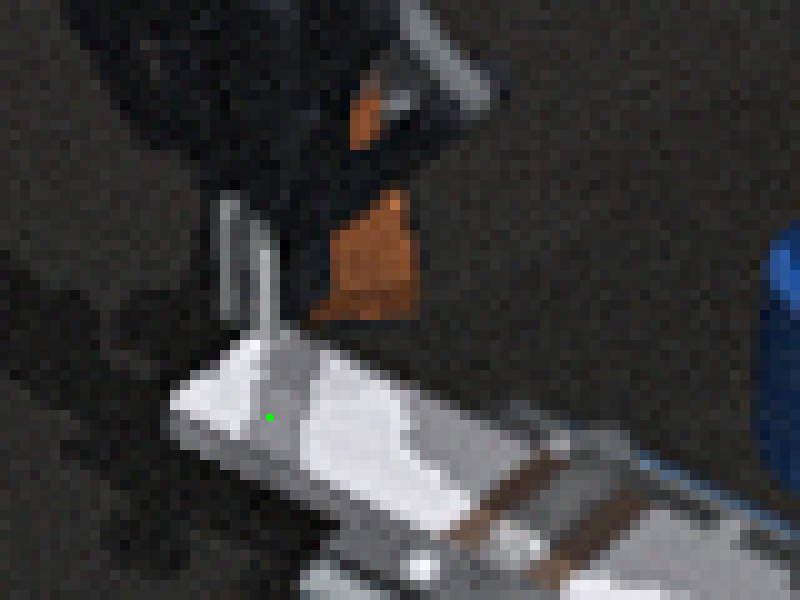

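```bash
python3 - <<'E'
from h import *
b=grab('scene')
print(proj(b,[.5518,-.2064,.0238]),proj(b,[.5518,-.2064,.05]))
print(proj(b,[.193,-.594,.195]), proj(b,[.193,-.594,.21]))
for z in(.03,.042,.055): print(z,onz(b,285,247.5,z))
o=robot.observe();print(o['joint_pos'],o['tool_pos'],o['finger_gap'])
im=cv2.imread('pics/p1.png')[:240,560:]; im2=cv2.imread('pics/scene0.png')[30:110,220:300]
cv2.imwrite('pics/p4.png',np.hstack([cv2.resize(im[0:120,20:140],(400,400),interpolation=0),cv2.resize(im2,(400,400),interpolation=0)]))
E
```

```text
(np.float64(266.1337283304247), np.float64(246.4080388106171)) (np.float64(265.7087905503539), np.float64(238.1277860180889))
(np.float64(258.0681690580627), np.float64(99.72499884486857)) (np.float64(257.8271472308528), np.float64(95.0901560153722))
0.03 [ 0.52878277 -0.1627866   0.03      ]
0.042 [ 0.53961739 -0.15221801  0.042     ]
0.055 [ 0.5513549 -0.1407687  0.055    ]
[-1.49258250e+01  3.32190355e+01  1.05853757e+02 -3.52382462e-03
  4.09223461e+01  7.02722349e+01] [ 0.55153132 -0.13471588  0.02954676] -0.00022434661133842237
```

View pics/p4.png

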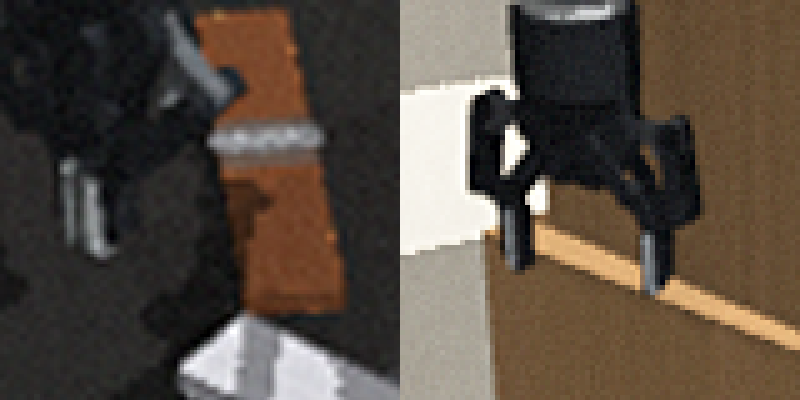

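The pictures and the missing contact agree: the real fingertips end ~26 mm above the reported TCP (seen tip at px (285,248), predicted (287,257)). So the fingers are hovering over the strap. I'll back off and go lower.

Request:
step_arm(
  rows=[0.001,-0.02,0.01,0,0,0.002,-0.025,0,0,0,0,-0.01,-0.012,0,0,0,0,-0.012,0,0,0,0,-0.01,0,0,0,0,0,0,0],
)

```text
time: 4.15
tool_pos: [0.5524, -0.1882, 0.0029]
ee_rot: [[0.996, 0.084, -0.005], [0.084, -0.996, 0.002], [-0.004, -0.002, -1.0]]
force: [-0.9, 0.0, -0.4]
finger_gap: -0.0002
finger_force: 0.0
```

Request:
step_arm(
  rows=[0,0.005,0,0,0,0,0.005,0,0,0,0,0.005,0,0,0,0,0.005,0,0,0],
)

```text
time: 4.55
tool_pos: [0.5548, -0.1689, 0.0059]
ee_rot: [[0.996, 0.084, 0.001], [0.084, -0.996, -0.0], [0.001, 0.0, -1.0]]
force: [-0.5, -0.0, -0.3]
finger_gap: -0.0
finger_force: 0.0
```

Request:
step_arm(
  rows=[-0.0004,0.005,0,0,0,-0.0004,0.005,0,0,0],
)

```text
time: 4.75
tool_pos: [0.5538, -0.1593, 0.0058]
ee_rot: [[0.996, 0.084, 0.001], [0.084, -0.996, -0.0], [0.001, 0.0, -1.0]]
force: [0.6, -6.8, 0.3]
finger_gap: 0.0
finger_force: 3.3
```

Request:
step_arm(
  rows=[-0.0004,0.005,0,0,0,-0.0004,0.005,0,0,0,-0.0003,0.004,0,0,0],
)

```text
time: 5.05
tool_pos: [0.5529, -0.1457, 0.0057]
ee_rot: [[0.996, 0.084, 0.001], [0.084, -0.996, -0.001], [0.001, 0.001, -1.0]]
force: [0.3, -4.3, 0.3]
finger_gap: 0.0001
finger_force: 2.4
```

Request:
step_arm(
  rows=[-0.0003,0.003,0,0,0,-0.0002,0.003,0,0,0],
)

```text
time: 5.25
tool_pos: [0.5523, -0.1397, 0.0057]
ee_rot: [[0.996, 0.084, 0.001], [0.084, -0.996, -0.0], [0.001, 0.0, -1.0]]
force: [0.8, -5.2, 1.2]
finger_gap: 0.0002
finger_force: 2.6
```

Request:
step_arm(
  rows=[-0.0002,0.002,0,0,0,-0.0001,0.0015,0,0,0],
)

```text
time: 5.45
tool_pos: [0.552, -0.1362, 0.0057]
ee_rot: [[0.996, 0.084, 0.0], [0.084, -0.996, -0.0], [0.0, 0.0, -1.0]]
force: [1.6, -5.3, 1.4]
finger_gap: -0.0004
finger_force: 2.6
```

Request:
step_arm(
  rows=[-0.0001,0.0015,0,0,0,-0.0001,0.0015,0,0,0],
)

```text
time: 5.65
tool_pos: [0.5518, -0.1333, 0.0057]
ee_rot: [[0.996, 0.084, 0.0], [0.084, -0.996, -0.0], [0.0, 0.0, -1.0]]
force: [1.3, -5.1, 1.8]
finger_gap: -0.0
finger_force: 2.6
```

Request:
step_arm(
  rows=[-0.0001,0.0012,0,0,0,0,0,0,0,0],
)

```text
time: 5.85
tool_pos: [0.5516, -0.132, 0.0056]
ee_rot: [[0.996, 0.084, 0.0], [0.084, -0.996, -0.0], [0.0, 0.0, -1.0]]
force: [1.3, -3.3, 1.7]
finger_gap: 0.0001
finger_force: 2.2
```

Request:
step_arm(
  rows=[-0.0001,0.0012,0,0,0,-0.0001,0.0012,0,0,0],
)

```text
time: 6.05
tool_pos: [0.5518, -0.1298, 0.0062]
ee_rot: [[0.997, 0.084, 0.001], [0.084, -0.997, -0.0], [0.001, 0.0, -1.0]]
force: [0.8, -5.6, 6.5]
finger_gap: -0.0001
finger_force: 3.1
```

Request:
step_arm(
  rows=[-0.0001,0.0012,0,0,0,-0.0001,0.0012,0,0,0],
)

```text
time: 6.25
tool_pos: [0.5518, -0.1274, 0.0062]
ee_rot: [[0.996, 0.084, 0.001], [0.084, -0.997, -0.0], [0.001, 0.001, -1.0]]
force: [0.1, -5.8, 5.6]
finger_gap: 0.0001
finger_force: 3.0
```

Request:
step_arm(
  rows=[-0.0001,0.001,0,0,0,-0.0001,0.001,0,0,0],
)

```text
time: 6.45
tool_pos: [0.5517, -0.1254, 0.0062]
ee_rot: [[0.997, 0.084, 0.002], [0.084, -0.997, -0.0], [0.002, 0.001, -1.0]]
force: [0.2, -4.9, 6.2]
finger_gap: 0.0001
finger_force: 3.1
```

```bash
python3 - <<'E'
from h import *
b=grab('scene')
im=cv2.resize(b['pixels'][225:315,262:382],(800,600),interpolation=cv2.INTER_NEAREST)
cv2.imwrite('pics/p5.png',im)
for s in(-.155,-.175,45-45.2):
  pass
ax=np.array([.536,.031]);d=np.array([-.087,.996]);n=np.array([.996,.087])
for nm,x,y,z in(('homeTailNear',-.155,.02,.042),('homeTailFar',-.155,-.02,.042),('homeTipNear',.045,.02,.042),('homeTipLow',.045,.02,.03)):
    q=ax+d*x+n*y; u,v=proj(b,[*q,z]); print(nm,((u-262)*6.667).round(),((v-225)*6.667).round())
E
```

```text
homeTailNear 158.0 224.0
homeTailFar 226.0 168.0
homeTipNear 633.0 457.0
homeTipLow 630.0 484.0
```

View pics/p5.png

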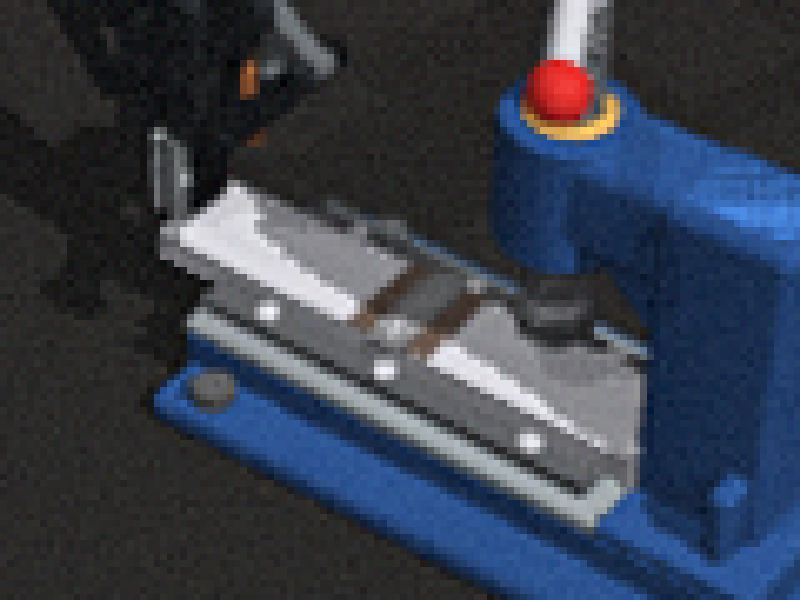

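The strap's inner end (crop (632,455)) is practically at the column face and the tail is at (165,230), where home is predicted. Now I feel for the stop.

Request:
step_arm(
  rows=[-0.0001,0.001,0,0,0,-0.0001,0.001,0,0,0],
)

```text
time: 6.7
tool_pos: [0.5515, -0.1234, 0.0063]
ee_rot: [[0.997, 0.084, 0.002], [0.084, -0.997, -0.0], [0.002, 0.001, -1.0]]
force: [0.5, -4.3, 6.2]
finger_gap: 0.0002
finger_force: 3.1
```

Request:
step_arm(
  rows=[-0.0001,0.001,0,0,0,-0.0001,0.001,0,0,0],
)

```text
time: 6.9
tool_pos: [0.5514, -0.1214, 0.0063]
ee_rot: [[0.996, 0.084, 0.002], [0.084, -0.996, -0.001], [0.002, 0.001, -1.0]]
force: [0.4, -4.7, 5.6]
finger_gap: -0.0002
finger_force: 3.1
```

Fz jumped at y ≈ -0.131, which is where home is predicted. The tip has probably ridden up over the tail's top edge. I'll back off, go 10 mm lower and test again.

Request:
step_arm(
  rows=[0,0,0.008,0,0,0.001,-0.02,0,0,0,0.001,-0.02,0,0,0,0,0,-0.01,0,0,0,0,-0.008,0,0,0,0,0,0,0],
)

```text
time: 7.5
tool_pos: [0.5506, -0.1598, -0.0062]
ee_rot: [[0.996, 0.084, -0.004], [0.084, -0.996, 0.002], [-0.004, -0.002, -1.0]]
force: [-0.7, 0.0, 0.4]
finger_gap: 0.0001
finger_force: 0.0
```

Request:
step_arm(
  rows=[0,0.005,0,0,0,-0.0005,0.006,0,0,0,-0.0005,0.006,0,0,0,-0.0003,0.004,0,0,0],
)

```text
time: 7.9
tool_pos: [0.5512, -0.1391, -0.0043]
ee_rot: [[0.996, 0.084, 0.0], [0.084, -0.996, 0.0], [0.0, -0.0, -1.0]]
force: [0.2, 0.4, 0.9]
finger_gap: -0.0001
finger_force: 0.0
```

Request:
step_arm(
  rows=[-0.0002,0.003,0,0,0,-0.0001,0.0015,0,0,0],
)

```text
time: 8.1
tool_pos: [0.5522, -0.1378, -0.004]
ee_rot: [[0.996, 0.086, 0.003], [0.086, -0.996, -0.004], [0.003, 0.004, -1.0]]
force: [0.6, -19.5, -2.8]
finger_gap: 0.0001
finger_force: 8.5
```

Request:
step_arm(
  rows=[-0.0001,0.0015,0,0,0],
)

```text
time: 8.2
tool_pos: [0.5528, -0.1375, -0.0038]
ee_rot: [[0.996, 0.086, 0.004], [0.086, -0.996, -0.005], [0.004, 0.006, -1.0]]
force: [0.7, -27.5, -2.6]
finger_gap: 0.0001
finger_force: 11.5
```

Request:
step_arm(
  rows=[-0.0001,0.0012,0,0,0],
)

```text
time: 8.3
tool_pos: [0.5529, -0.1374, -0.0036]
ee_rot: [[0.996, 0.086, 0.005], [0.086, -0.996, -0.006], [0.004, 0.007, -1.0]]
force: [-1.6, -31.4, -2.2]
finger_gap: -0.0001
finger_force: 13.7
```

Request:
step_arm(
  rows=[-0.0001,0.001,0,0,0],
)

```text
time: 8.4
tool_pos: [0.553, -0.1373, -0.0035]
ee_rot: [[0.996, 0.086, 0.005], [0.086, -0.996, -0.007], [0.005, 0.008, -1.0]]
force: [-0.4, -35.2, -3.4]
finger_gap: 0.0001
finger_force: 15.5
```

The stop is rigid: 35 N with no further motion, so the strap is home. I'll retreat and lift.

Request:
step_arm(
  rows=[0.001,-0.02,0,0,0,0,-0.015,0.02,0,0,0,0,0.048,0,0,0,0,0.048,0,0,0,0,0.048,0,0,0,0,0.048,0,0,0,0,0.048,0,0,0,0,0,0,0],
)

```text
time: 9.2
tool_pos: [0.5556, -0.168, 0.2633]
ee_rot: [[0.996, 0.084, 0.013], [0.084, -0.996, -0.004], [0.012, 0.005, -1.0]]
force: [1.1, -0.4, -0.4]
finger_gap: -0.0003
finger_force: 0.0
```

```bash
python3 - <<'E'
from h import *
a=grab('top')
o=robot.observe(); print(o['tool_pos'],o['force'])
p=a['pixels']; m=np.zeros((480,640),np.uint8); m[225:300,338:380]=(p[225:300,338:380].min(2)>110)
cv2.imwrite('pics/p6.png',cv2.resize(p[205:305,245:378],(798,600),interpolation=cv2.INTER_CUBIC))
for th in range(0,90,9):
    A=np.radians(262-th);B=np.radians(262-th-9); print(th,(.05*(np.cos(B)-np.cos(A))).round(4),(.05*(np.sin(B)-np.sin(A))).round(4))
ax=np.array([.536,.031]);d=np.array([-.087,.996]);n=np.array([.996,.087])
for y in(.02,-.02):
    q=ax+d*-.155+n*y; u,v=proj(a,[*q,.042]); print('home tail in crop',((u-245)*6).round(),((v-205)*6).round())
E
```

```text
[ 0.55372382 -0.16737813  0.25969704] [-0.15471057  0.10027009 -1.07222   ]
0 -0.0077 0.0017
9 -0.0073 0.0029
18 -0.0068 0.004
27 -0.0061 0.005
36 -0.0052 0.0059
45 -0.0042 0.0066
54 -0.0031 0.0072
63 -0.002 0.0076
72 -0.0008 0.0078
81 0.0005 0.0078
home tail in crop 658.0 261.0
home tail in crop 667.0 351.0
```

View pics/p6.png

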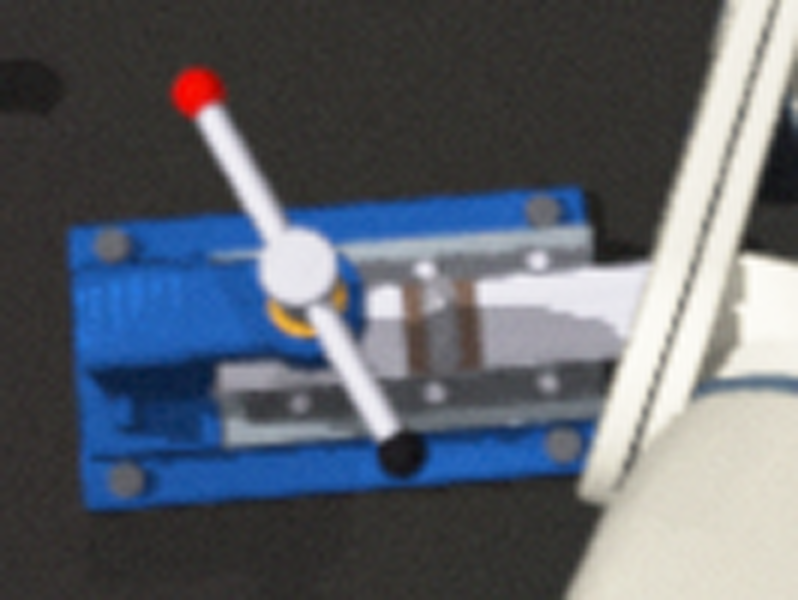

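The weld bead is at crop (442,325) and the tail is hidden by the arm. The T-bar now reads a few degrees further clockwise (red ball (197,92)). I'll check both by number.

```bash
python3 - <<'E'
from h import *
a=grab('top')
u,v=proj(a,[.5408,-.0238,.043]); print('weld home at',(u-245)*6,(v-205)*6)
for s in (-.06,-.05):
    q=np.array([.536,.031])+np.array([-.087,.996])*s; u,v=proj(a,[*q,.043]); print(s,(u-245)*6)
r=onz(a,245+197/6,205+92/6,.2235);k=onz(a,245+402/6,205+454/6,.2235); print(r,k,(r+k)/2,np.degrees(np.arctan2(*(r-k)[1::-1])))
o=robot.observe(); print(o['tool_pos'],o['force'])
E
```

```text
weld home at 436.3566204015842 323.13365242838336
-0.06 447.64001433420697
-0.05 424.98071348875897
[0.60410821 0.06938824 0.2235    ] [ 0.46453531 -0.01134987  0.2235    ] [0.53432176 0.02901918 0.2235    ] 30.047902153060555
[ 0.55214587 -0.16692181  0.25703945] [-0.330518    0.90928949 -0.20609193]
```

Request:
step_arm(
  rows=[-0.008,0.037,0,0,0,-0.007,0.037,0,0,0,-0.007,0.037,0,0,0,-0.007,0.037,0,0,0,0,0,-0.03,0,0,0,0,-0.03,0,0,0,0,-0.02,0,0,0,0,0,0,0],
)

```text
time: 10.1
tool_pos: [0.5189, -0.0185, 0.1712]
ee_rot: [[0.996, 0.084, -0.009], [0.084, -0.996, 0.001], [-0.009, -0.001, -1.0]]
force: [-0.1, -0.2, -0.2]
finger_gap: 0.0001
finger_force: 0.0
```

Request:
step_arm(
  rows=[-0.0074,0.0025,0,0,0,-0.007,0.0036,0,0,0,-0.0063,0.0047,0,0,0,-0.0055,0.0056,-0.0004,0,0,-0.0046,0.0063,-0.0004,0,0],
)

```text
time: 10.6
tool_pos: [0.4941, 0.0031, 0.1766]
ee_rot: [[0.996, 0.084, 0.007], [0.084, -0.996, -0.002], [0.007, 0.002, -1.0]]
force: [5.4, -6.2, 0.4]
finger_gap: 0.0001
finger_force: 3.5
```

Request:
step_arm(
  rows=[-0.0035,0.0071,-0.0004,0,0,-0.0023,0.0075,-0.0004,0,0,-0.0012,0.0077,-0.0004,0,0,0.0001,0.0079,-0.0004,0,0,0.0013,0.0077,-0.0004,0,0,0.0025,0.0074,-0.0004,0,0,0.0036,0.007,-0.0004,0,0,0.0047,0.0063,-0.0004,0,0,0.0056,0.0055,-0.0004,0,0,0.0063,0.0046,-0.0004,0,0],
)

```text
time: 11.6
tool_pos: [0.5066, 0.0716, 0.1708]
ee_rot: [[0.996, 0.084, -0.003], [0.084, -0.996, -0.002], [-0.004, 0.002, -1.0]]
force: [-5.4, -6.3, -1.2]
finger_gap: -0.0002
finger_force: 3.2
```

Request:
step_arm(
  rows=[0.0071,0.0035,-0.0004,0,0,0.0075,0.0023,-0.0004,0,0,0.0077,0.0012,-0.0004,0,0,0.0079,-0.0001,-0.0004,0,0,0.0077,-0.0013,-0.0004,0,0,0.0074,-0.0025,-0.0004,0,0,0.007,-0.0036,-0.0004,0,0,0.0063,-0.0047,-0.0004,0,0,0.0055,-0.0056,-0.0004,0,0,0.0046,-0.0063,-0.0004,0,0],
)

```text
time: 12.6
tool_pos: [0.5753, 0.0565, 0.1672]
ee_rot: [[0.997, 0.083, -0.003], [0.083, -0.997, 0.002], [-0.003, -0.002, -1.0]]
force: [-5.0, 6.3, 2.8]
finger_gap: -0.0001
finger_force: 3.4
```

Request:
step_arm(
  rows=[0.0035,-0.0071,-0.0004,0,0,0.0023,-0.0075,-0.0004,0,0,0.0012,-0.0077,-0.0004,0,0,-0.0001,-0.0079,-0.0004,0,0,-0.0013,-0.0077,-0.0004,0,0,-0.0025,-0.0074,-0.0004,0,0,-0.0036,-0.007,-0.0004,0,0,-0.0047,-0.0063,-0.0004,0,0,-0.0056,-0.0055,-0.0004,0,0,-0.0063,-0.0046,-0.0004,0,0],
)

```text
time: 13.6
tool_pos: [0.5619, -0.0119, 0.1641]
ee_rot: [[0.997, 0.083, 0.005], [0.083, -0.997, 0.002], [0.005, -0.002, -1.0]]
force: [5.6, 5.4, -3.1]
finger_gap: 0.0002
finger_force: 3.4
```

Request:
step_arm(
  rows=[-0.0071,-0.0035,-0.0004,0,0,-0.0075,-0.0023,-0.0004,0,0,-0.0077,-0.0012,-0.0004,0,0,-0.0079,0.0001,-0.0004,0,0,-0.0077,0.0013,-0.0004,0,0],
)

```text
time: 14.1
tool_pos: [0.5265, -0.0185, 0.1634]
ee_rot: [[0.996, 0.083, 0.011], [0.083, -0.997, 0.0], [0.011, 0.001, -1.0]]
force: [9.6, 0.8, 0.9]
finger_gap: 0.0001
finger_force: 4.1
```

Request:
step_arm(
  rows=[-0.0074,0.0025,-0.0004,0,0,-0.007,0.0036,-0.0004,0,0,-0.0063,0.0047,-0.0004,0,0,-0.0055,0.0056,-0.0004,0,0,-0.0046,0.0063,-0.0004,0,0],
)

```text
time: 14.6
tool_pos: [0.4955, 0.0032, 0.1616]
ee_rot: [[0.996, 0.084, 0.01], [0.084, -0.996, -0.002], [0.01, 0.002, -1.0]]
force: [5.3, -6.5, 3.8]
finger_gap: -0.0002
finger_force: 4.0
```

Request:
step_arm(
  rows=[-0.0035,0.0071,-0.0004,0,0,-0.0023,0.0075,-0.0004,0,0,-0.0012,0.0077,-0.0004,0,0,0.0001,0.0079,-0.0004,0,0],
)

```text
time: 15.0
tool_pos: [0.4861, 0.033, 0.1588]
ee_rot: [[0.996, 0.084, 0.004], [0.084, -0.996, -0.002], [0.004, 0.003, -1.0]]
force: [0.9, -9.2, 0.4]
finger_gap: -0.0002
finger_force: 3.4
```

```bash
python3 - <<'E'
from h import *
o=robot.observe(); print(o['time'],o['tool_pos'],o['force'],o['wrist_torque'],o['joint_pos'])
E
```

```text
15.0 [0.48606355 0.03304906 0.15879403] [ 0.93012953 -9.17416865  0.36321745] [-1.38204627 -0.24731162 -0.06547207] [  2.58614878  15.54534871 112.40429814  -0.17674156  51.80554559
  87.86944404]
```

Request:
step_arm(
  rows=[0.0013,0.0077,-0.0004,0,0,0.0025,0.0074,-0.0004,0,0,0.0036,0.007,-0.0004,0,0],
)

```text
time: 15.3
tool_pos: [0.4917, 0.0552, 0.1568]
ee_rot: [[0.996, 0.084, 0.0], [0.084, -0.996, -0.002], [0.0, 0.002, -1.0]]
force: [-2.2, -7.8, -0.3]
finger_gap: -0.0001
finger_force: 3.2
```

```bash
cat > t.py <<'E'
from h import *
o=robot.observe(); r=o['tool_pos'][:2]-np.array([.535,.030]); F=o['force']
print(o['time'],'ang',np.degrees(np.arctan2(r[1],r[0])).round(1),'r',np.hypot(*r).round(4),'z',o['tool_pos'][2].round(4),'F',F.round(1),'T',(r[0]*F[1]-r[1]*F[0]+o['wrist_torque'][2]).round(3),o['wrist_torque'].round(2))
E
python3 t.py
```

```text
15.3 ang 149.8 r 0.0501 z 0.1568 F [-2.2 -7.8 -0.3] T 0.362 [-1.27  0.31 -0.03]
```

Request:
step_arm(
  rows=[0.0047,0.0063,-0.0004,0,0,0.0056,0.0055,-0.0004,0,0,0.0063,0.0046,-0.0004,0,0],
)

```text
time: 15.6
tool_pos: [0.5066, 0.0716, 0.1548]
ee_rot: [[0.996, 0.084, -0.003], [0.084, -0.996, -0.002], [-0.004, 0.002, -1.0]]
force: [-5.2, -6.2, -1.0]
finger_gap: 0.0003
finger_force: 3.2
```

```bash
python3 t.py
```

```text
15.6 ang 124.3 r 0.0504 z 0.1548 F [-5.2 -6.2 -1. ] T 0.321 [-1.02  0.8  -0.07]
```

Request:
step_arm(
  rows=[0.0071,0.0035,-0.0004,0,0,0.0075,0.0023,-0.0004,0,0,0.0077,0.0012,-0.0004,0,0],
)

```text
time: 15.9
tool_pos: [0.5278, 0.0788, 0.1537]
ee_rot: [[0.996, 0.084, -0.006], [0.084, -0.996, -0.002], [-0.006, 0.001, -1.0]]
force: [-9.8, -3.6, 4.6]
finger_gap: -0.0002
finger_force: 4.6
```

```bash
python3 t.py
```

```text
15.9 ang 98.4 r 0.0494 z 0.1537 F [-9.8 -3.6  4.6] T 0.418 [-0.66  1.54 -0.09]
```

Request:
step_arm(
  rows=[0.0052,0.0001,-0.0002,0,0,0.0052,-0.0005,-0.0002,0,0],
)

```text
time: 16.1
tool_pos: [0.538, 0.0788, 0.1533]
ee_rot: [[0.996, 0.084, -0.006], [0.084, -0.997, -0.001], [-0.006, 0.0, -1.0]]
force: [-11.2, -2.7, 4.8]
finger_gap: -0.0
finger_force: 4.7
```

```bash
python3 t.py
```

```text
16.1 ang 86.5 r 0.0489 z 0.1533 F [-11.2  -2.7   4.8] T 0.415 [-0.28  1.71 -0.12]
```

Request:
step_arm(
  rows=[0.0051,-0.001,0,0,0,0.005,-0.0015,0,0,0],
)

```text
time: 16.3
tool_pos: [0.5473, 0.0766, 0.153]
ee_rot: [[0.996, 0.083, -0.008], [0.083, -0.997, -0.0], [-0.008, -0.0, -1.0]]
force: [-12.1, 0.6, 4.3]
finger_gap: -0.0002
finger_force: 5.0
```

```bash
python3 t.py
```

```text
16.3 ang 75.2 r 0.0482 z 0.153 F [-12.1   0.6   4.3] T 0.437 [ 0.03  1.84 -0.14]
```

Request:
step_arm(
  rows=[0.0048,-0.0015,0,0,0,0.0047,-0.002,0,0,0],
)

```text
time: 16.5
tool_pos: [0.5568, 0.0735, 0.1529]
ee_rot: [[0.997, 0.083, -0.008], [0.083, -0.997, 0.0], [-0.008, -0.001, -1.0]]
force: [-10.0, 1.8, 2.0]
finger_gap: 0.0004
finger_force: 4.7
```

```bash
python3 t.py
```

```text
16.5 ang 63.4 r 0.0487 z 0.1529 F [-10.    1.8   2. ] T 0.354 [ 0.47  1.69 -0.12]
```

Request:
step_arm(
  rows=[0.0044,-0.0026,0,0,0,0.0041,-0.0031,0,0,0],
)

```text
time: 16.7
tool_pos: [0.5659, 0.0683, 0.1531]
ee_rot: [[0.997, 0.083, -0.006], [0.083, -0.997, 0.001], [-0.006, -0.002, -1.0]]
force: [-9.9, 5.3, 2.6]
finger_gap: -0.0002
finger_force: 4.3
```

```bash
python3 t.py
```

```text
16.7 ang 51.1 r 0.0492 z 0.1531 F [-9.9  5.3  2.6] T 0.45 [ 0.74  1.48 -0.09]
```

Request:
step_arm(
  rows=[0.0038,-0.0036,0,0,0,0.0034,-0.004,0,0,0],
)

```text
time: 16.9
tool_pos: [0.5736, 0.0611, 0.1533]
ee_rot: [[0.997, 0.083, -0.005], [0.083, -0.997, 0.002], [-0.005, -0.002, -1.0]]
force: [-9.8, 6.2, 2.5]
finger_gap: -0.0004
finger_force: 4.7
```

```bash
python3 t.py
```

```text
16.9 ang 38.9 r 0.0496 z 0.1533 F [-9.8  6.2  2.5] T 0.457 [ 1.07  1.38 -0.09]
```

Request:
step_arm(
  rows=[0.0029,-0.0043,0,0,0,0.0024,-0.0046,0,0,0],
)

```text
time: 17.1
tool_pos: [0.5792, 0.053, 0.1534]
ee_rot: [[0.997, 0.083, -0.005], [0.083, -0.997, 0.003], [-0.004, -0.004, -1.0]]
force: [-6.3, 12.2, 0.3]
finger_gap: -0.0002
finger_force: 6.1
```

```bash
python3 t.py
```

```text
17.1 ang 27.5 r 0.0499 z 0.1534 F [-6.3 12.2  0.3] T 0.614 [ 1.82  0.95 -0.07]
```

Request:
step_arm(
  rows=[0.0021,-0.0048,0,0,0],
)

```text
time: 17.2
tool_pos: [0.581, 0.0488, 0.1532]
ee_rot: [[0.997, 0.083, -0.005], [0.083, -0.997, 0.004], [-0.005, -0.005, -1.0]]
force: [-10.9, 13.4, 1.4]
finger_gap: 0.0002
finger_force: 7.2
```

```bash
python3 t.py
```

```text
17.2 ang 22.2 r 0.0497 z 0.1532 F [-10.9  13.4   1.4] T 0.663 [ 2.17  1.68 -0.16]
```

Request:
step_arm(
  rows=[0.0012,-0.0038,0,0,0],
)

```text
time: 17.3
tool_pos: [0.5816, 0.0454, 0.1532]
ee_rot: [[0.997, 0.082, -0.007], [0.082, -0.997, 0.005], [-0.006, -0.005, -1.0]]
force: [-11.1, 16.5, 4.2]
finger_gap: 0.0001
finger_force: 7.7
```

```bash
python3 t.py
```

```text
17.3 ang 18.3 r 0.0491 z 0.1532 F [-11.1  16.5   4.2] T 0.723 [ 2.48  1.95 -0.22]
```

Request:
step_arm(
  rows=[0.001,-0.0036,0,0,0],
)

```text
time: 17.4
tool_pos: [0.5825, 0.0423, 0.1531]
ee_rot: [[0.997, 0.082, -0.007], [0.082, -0.997, 0.006], [-0.006, -0.006, -1.0]]
force: [-10.6, 17.5, 2.6]
finger_gap: -0.0004
finger_force: 8.1
```

```bash
python3 t.py
```

```text
17.4 ang 14.5 r 0.0491 z 0.1531 F [-10.6  17.5   2.6] T 0.771 [ 2.79  1.79 -0.19]
```

Torque is ~0.77 N m while moving, which is snug. I'll back off from the bar, lift and move clear.

Request:
step_arm(
  rows=[0,0.008,0,0,0,0,0.015,0,0,0,0,0.01,0.01,0,0,0,0,0.045,0,0,0,0,0.045,0,0,-0.04,0.02,0.03,0,0,-0.045,0.02,0,0,0,-0.045,0.02,0,0,0,-0.045,0.02,0,0,0,0,0,0,0,0],
)

```text
time: 18.4
tool_pos: [0.4096, 0.1518, 0.2819]
ee_rot: [[0.996, 0.087, -0.001], [0.087, -0.996, 0.001], [-0.001, -0.001, -1.0]]
force: [0.7, -0.4, 0.7]
finger_gap: -0.0002
finger_force: 0.0
```

```bash
python3 t.py; python3 - <<'E'
from h import *
a=grab('top');b=grab('scene')
c=np.zeros((600,800,3),np.uint8)
c[:300,:400]=cv2.resize(a['pixels'][205:305,245:378],(400,300),interpolation=2)
c[:300,400:]=cv2.resize(b['pixels'][225:315,262:382],(400,300),interpolation=2)
c[300:,:400]=cv2.resize(a['pixels'],(400,300)); c[300:,400:]=cv2.resize(b['pixels'],(400,300))
cv2.imwrite('pics/p7.png',c)
E
```

```text
18.4 ang 135.8 r 0.1748 z 0.2819 F [ 0.7 -0.4  0.7] T 0.024 [0.01 0.01 0.07]
```

View pics/p7.png

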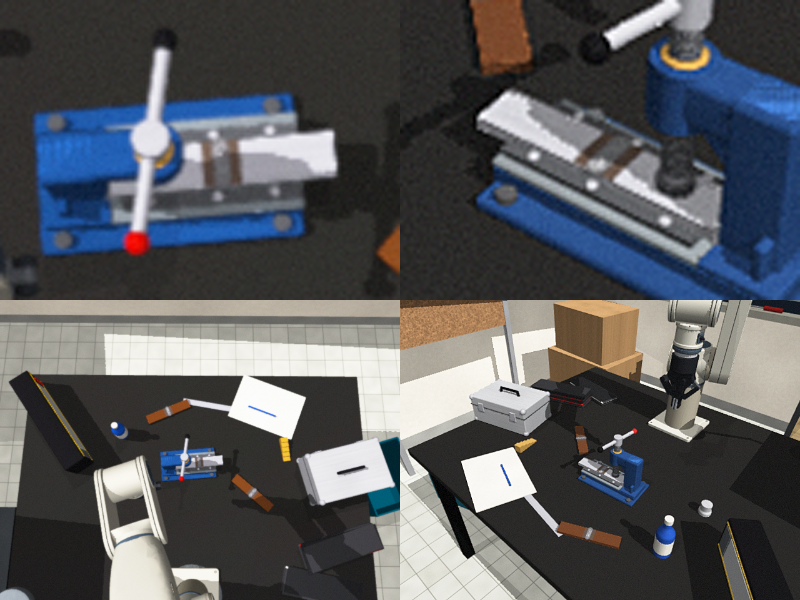

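The last picture shows the button down on the strap, the strap's inner end at the column (upper right panel, ~(720,215)) and the tail at the predicted home (upper left, ~(335,155)). The other things are in place and the arm is clear.

```bash
python3 -c "
from workcell import robot
print(robot.sign_off())"
```

```text
the job is handed in; nothing more can be done
None
```

The strap is home against the stop (rigid at 35 N), the screw is snugged to about 0.77 N m as felt while moving, and the arm is clear; the job is handed in, unscored so far, and the only oddity was that the bar had turned about 8° clockwise before I began winding it, cause unknown.

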